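Salt pot and glass back behind the shelf rail

ROBOT

A 6-joint arm with a two-finger parallel gripper is mounted at the origin on the work surface. World frame = base frame: x ahead of the robot, y to its left, z up, the work surface at z = 0. Lengths are in m, angles in degrees, forces in N, time in s.
With the tool pointing down it reaches from about 0.3 to 0.75 m from the base axis. Payload 8.5 kg.
Tool frame: the origin (TCP) lies at the very end of the fingers, on their centre line; the grasp point (between the pads) lies 19 mm behind it; z points along the fingers, y is the line along which they close (so a half turn about z gives the same grasp; the last joint's range is limited). The gripper opens to 85 mm and grips with 20 to 120 N. Pads are 22 mm wide; open, the fingers measure 114 mm over their backs; the gripper's body (76 mm by 85 mm) begins 54 mm behind the grasp point. The pads swing forward as they close: fully open they stand 13 mm farther back than shut.
Start: joints at [62.378, 21.807, 74.336, -0, 83.858, -12.336], TCP at [0.145, 0.531, 0.21] pointing down, gripper open.
Joint ranges: [-178.18, 178.18], [-50.72, 133.34], [12.68, 142.11], [-81.47, 261.47], [9.98, 163.14], [-165.26, 165.26]. Speed limits (degrees/s): [136.94, 136.94, 180, 180, 180, 180].

INTERFACE

Orientations are given as a 3x3 rotation matrix whose columns are the frame's x, y, z axes.
In Python, from rig import * gives the robot as it stands. The module is installed in compiled form; this text tells all that it offers.
- The arm moves only by the shell command python3 -m pendant 'ROWS' [OPENING] [FORCE]. ROWS is JSON, a list of rows, each a list of 2 entries, a list of its own where there are three numbers: the shift along the tool's x, y, z as a fraction of full scale, then the turn, a rotation vector about the tool's x, y, z as a fraction of full scale. A call has 1 to 8 rows; each row shifts and turns the commanded pose from where the row before left it, along the tool's axes as they then stand; what a row does not reach is not made up. Full scale, the value 1, is 40 mm for a shift and 5 degrees for a turn. A row lasts 1/8 s, in which the tool goes at most 62.5 mm and 10.7 degrees, less where a joint would pass 70% of its speed; a pose out of reach is approached as far as the arm can. A call with a number of a shift or a turn outside -1 to 1 is refused whole. A call with a gripper value outside its range is refused whole. OPENING is the opening, from 0 (shut) to 1 (fully open), set as the call begins (- or left out, the last holds). The fingers move at their own pace and stop on an object; FORCE is the grip in N (left out, the last holds). Time passes only in rows, so rows that do not move let the fingers close. It gives the time, the measured TCP pose, the force, the opening and the grip force at its end, in the units of the state.
- observe(): the state, without advancing time (a new reading comes with each control period).
- get_image(name): name is "scene" or "top"; returns a dict with "img" (420x560x3 uint8, blue, green, red), "range_z" (420x560 float32, m along the optical axis (not along the pixel's ray), 0 where there is no reading), "camera_matrix" (3x3 intrinsics, pixels), "eye" and "rotation" of the camera in the world. Camera axes: x right, y down, z forward; pixel columns grow to the right and rows downward; lengths in m; the calibration is good to about 2 mm. A picture is of the moment at which its call begins.
- close_job(): hands the job in; it is judged then, once.
Trained networks look in the newest picture that a camera, given by its name, has taken for a name from the list of things; names that differ only in an ending like _2 or _b are one class to them, and where a whole thing is asked for, a point or a joint stands for the part that bears it (a point fixed in the world has none). Each returns a list of dicts, best first, with "conf" (0 to 1); they miss things now and then, are a little off and sometimes report something else, mostly with a low value. They report only what shows in the picture. A call takes as long as a camera call. They do not tell look-alikes from the thing itself.
- regions_of(camera, query): "mask" (420x560 bool, what is visible of it).
- landmark_of(camera, query): "point" ([x, y, z] in m, in world coordinates, good to about 4 mm: a listed point, or the origin of a listed thing).
The state is a dict: "time_s": time; "q": joint angles; "qvel": joint speeds; "joint_efforts": joint torques, N m; "position": TCP position; "tool_rot": TCP orientation; "ft_force": force on the tool from outside, world axes, zero at the start; "wrist_torque": the same for the moment, N m; "grip_width": finger opening in m; "gripper_force": force on a finger pad.
Only numpy, scipy, OpenCV 4.12 (cv2) and the standard library are available. Lean on these libraries where they do the work, as an engineer would, in place of code of your own. Each camera call takes 0.05 s, during which the arm holds its last target. There are 200 camera calls.

TASK

Put the ceramic salt pot and the steel glass that stand on the counter back on the lower plank of the wooden shelf, lifting each over the front rail and standing it upright and free behind the rail, on the clear stretch between the two tins. The plank has sagged, nobody knows how far, so feel each one down onto it: no dropping, no banging or pressing hard on the shelf, and keep the pot upright all the way. Leave the kadai, the sieve and the glass on the upper board where they are.

Things in the scene. Friction and masses are not known exactly. Their poses are not given: they have to be found in the camera images.
- shelf: Wooden two-tier shelf, 595 mm long, 353 mm high, fixed on the counter. Origin on the counter below the middle of its lower plank; x from the open front (robot side) to the back, y along the shelf, z up. Turned posts 26 mm thick at x +-65, y +-285 mm; low end boards. A bar like the front rail runs along the back at x = +65 mm.
- rail_top (a point): Middle of the top of the front rail, a round stick 14 mm thick along the shelf's y: 65 mm in front of the shelf's origin, 95 mm above the counter. Axes as the shelf.
- clear_stretch (a point): Middle of the clear stretch, 80 mm above the counter where the plank would be if straight. Plank 118 mm deep (x +-59 mm), flat for y +-145 mm; its true top lies 2 to 35 mm below this point, unmeasured, and springy (about 8 N per mm). A full tin (98 mm wide, 150 high, fixed to the plank) stands at y = +209 and -209 mm: 295 mm clear between them. Axes as the shelf.
- board_edge (a point): Middle of the lower front edge of the upper board, 285 mm above the counter. The board is 18 mm thick, reaches from here 100 mm to the back (shelf x -25 to +75 mm) over the plank's whole length, so a gripper pointing straight down cannot reach in; one leaning 30 to 45 degrees, from the front, fingers pointing down and to the back, can.
- salt_pot: White ceramic salt pot with a cork stopper (stays in), round, loose on the counter, 0.2 to 0.45 kg. Body 62 mm in diameter, straight-sided from 5 to 68 mm above its foot, then a narrower neck; cork 38 mm in diameter; 103 mm high in all. Origin at the centre of its underside, z up.
- glass: Steel drinking glass standing mouth up on the counter, loose, 0.08 to 0.17 kg. 97 mm high, 55 mm in diameter at the foot, widening evenly to 71 mm at the mouth (about 66 mm at 62 mm height). Origin at the centre of its underside, z up.
- other_glass: A second glass of the same form, mouth up on top of the upper board (303 mm above the counter); leave it there. Origin at the centre of its underside.
- kadai: Aluminium kadai (round cooking bowl), 184 mm in diameter, 69 mm high, with two loop handles along its y axis reaching 117 mm from its centre; on the counter between pot and glass; leave it. Origin at the centre of its underside.
- sieve: Orange plastic sieve, 158 mm in diameter, 45 mm high, with a flat handle reaching 188 mm from its centre along its -x; on the counter to the left of the work; leave it. Origin at the centre of its underside.
Mind the look-alikes: they are no part of the job. What is shaped like the glass but pink or red is not meant.

How it is judged:
By the outcome, as a careful person would: the job done as asked, in the order asked, and still so for the second after the job is handed in, with the robot touching nothing.
It also fails if it takes over 67 s, if anything falls off the work surface, if the arm or the gripper's body presses on something with over 40 N, if the wrist force passes 120 N, or if a joint passes its speed limit or range.

## Working session

There is one attempt and no reset: what is moved stays moved. The work goes in short steps, Python scripts to look and compute and a shell command to move; the robot and the scene stay as the last step left them, time stands still between calls to the robot, and variables do not carry over. Pictures are saved under pics/ and viewed, at most 10 in all, crops included, and the job is handed in when it is done.

```bash
mkdir -p pics
cat > h.py <<'E'
from rig import *
import numpy as np, cv2
np.set_printoptions(precision=4,suppress=True)
E
python3 - <<'E'
from h import *
s=observe(); print(s['time_s'],s['position'],s['ft_force'],s['grip_width']); print(np.array(s['tool_rot']))
ims=[]
for c in ("scene","top"):
    g=get_image(c); cv2.imwrite(f"pics/{c}0.png",g["img"]); print(c,g["eye"])
    for n in ("shelf","rail_top","clear_stretch","board_edge","salt_pot","glass","other_glass","kadai","sieve"):
        print(n,[(np.round(d["point"],4).tolist(),round(d["conf"],2)) for d in landmark_of(c,n)[:4]])
E
```

```text
0.0 [0.1448 0.5303 0.2093] [ 0.6014 -0.0666 -0.2826] 0.08524066697265409
[[-0.9646  0.2636 -0.0007]
 [ 0.2636  0.9646 -0.0013]
 [ 0.0003 -0.0014 -1.    ]]
scene [0.8757 1.227  1.1154]
shelf [([0.3825, 0.3046, 0.0014], 0.73), ([0.6193, 0.0491, -0.0028], 0.58)]
rail_top []
clear_stretch [([0.6242, 0.0484, 0.0828], 0.57)]
board_edge [([0.5986, 0.0488, 0.2847], 0.94)]
salt_pot [([0.4366, -0.2517, 0.0005], 0.75)]
glass [([0.2784, 0.2187, 0.0007], 0.78), ([0.2616, 0.3692, -0.0027], 0.7), ([0.3812, 0.3039, -0.0015], 0.65), ([0.386, -0.0271, 0.0023], 0.23)]
other_glass [([0.6537, 0.012, 0.2997], 0.63)]
kadai []
sieve [([0.4851, 0.5453, -0.0055], 0.94), ([0.384, 0.3034, -0.0022], 0.44)]
top [0.2755 0.1144 1.3626]
shelf [([0.6194, 0.0549, -0.0057], 0.96)]
rail_top [([0.5567, 0.044, 0.0924], 0.91)]
clear_stretch [([0.6239, 0.0468, 0.0805], 0.81)]
board_edge [([0.5986, 0.0494, 0.2861], 0.97)]
salt_pot [([0.4422, -0.2534, -0.0033], 0.76), ([0.4876, 0.5489, 0.001], 0.4)]
glass [([0.276, 0.2131, 0.0012], 0.84), ([0.376, 0.299, -0.0022], 0.7), ([0.2604, 0.3722, 0.0029], 0.63)]
other_glass [([0.6452, 0.0125, 0.3063], 0.91)]
kadai [([0.3877, -0.0274, 0.0009], 0.79), ([0.4892, 0.5451, -0.0001], 0.21)]
sieve [([0.4873, 0.5456, -0.0021], 0.84), ([0.3778, 0.3018, -0.003], 0.16)]
```

View pics/scene0.png

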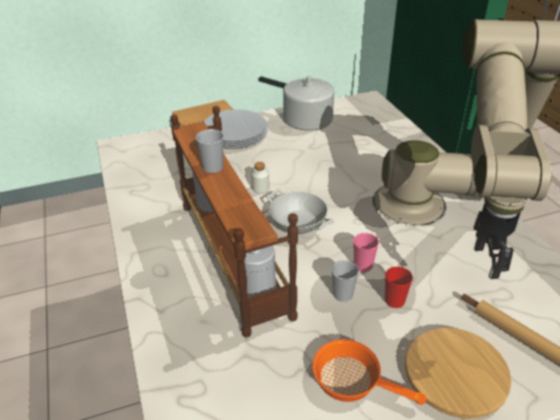

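View pics/top0.png

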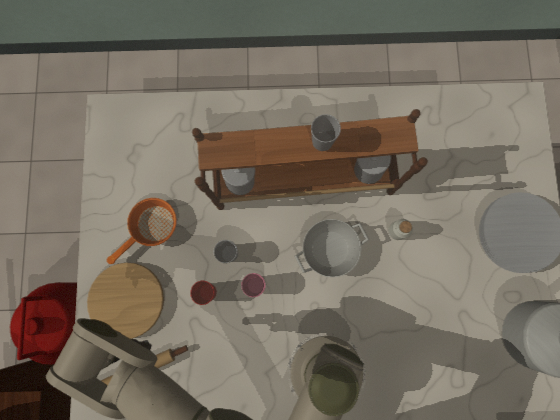

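The steel glass is the grey one at about (343,281) in the scene view, roughly (0.379, 0.301). The two other glasses, pink at (365,252) and red at (397,287), are look-alikes. The pot is at (260,178) in the scene view, and the kadai lies between the pot and the glass. Next I'll refine these positions and the shelf yaw from depth.

```bash
cat >> h.py <<'E'
from scipy.optimize import least_squares
def cloud(g):
    K=np.array(g["camera_matrix"]);z=g["range_z"];v,u=np.mgrid[0:420,0:560]
    P=np.stack([(u-K[0,2])/K[0,0]*z,(v-K[1,2])/K[1,1]*z,z],-1)@np.array(g["rotation"]).T+np.array(g["eye"])
    P[z<=0]=np.nan
    return P
E
python3 - <<'E'
from h import *
for c in ("scene","top"):
    g=get_image(c);P=cloud(g);X,Y,Z=np.moveaxis(P,-1,0)
    # board top z~0.303
    m=(abs(Z-.303)<.006)&(X>.5)&(X<.8)&(abs(Y-.05)<.27)
    pts=P[m][:,:2].astype(np.float32); print(c,"board",m.sum(),cv2.minAreaRect(pts),np.median(Z[m]))
    # board front edge fit per y bins
    b=[(y,np.percentile(pts[abs(pts[:,1]-y)<.012,0],2)) for y in np.arange(-.19,.29,.03) if (abs(pts[:,1]-y)<.012).sum()>10]
    b=np.array(b); f=np.polyfit(b[:,0],b[:,1],1); print("front edge x=%.4f+%.4f y"%(f[1],f[0]))
    # plank
    m=(X>.555)&(X<.61)&(abs(Y-.05)<.14)&(Z>.02)&(Z<.1)
    for y in np.arange(-.09,.2,.03):
        k=m&(abs(Y-y)<.015)&(X>.572)
        if k.sum()>5: print("y%.2f n%d z %s x %s"%(y,k.sum(),np.percentile(Z[k],[10,50,90]),np.percentile(X[k],[5,95])))
    for n,p0,r in (("glass",(.3795,.301),.0355),("salt_pot",(.4394,-.2525),.031)):
        zz=(Z>.085)&(Z<.105) if n=="glass" else (Z>.015)&(Z<.066)
        k=zz&(np.hypot(X-p0[0],Y-p0[1])<.05); q=P[k][:,:2]
        rr=least_squares(lambda p:np.hypot(*(q-p[:2]).T)-r,p0,loss="soft_l1",f_scale=.002)
        print(n,k.sum(),rr.x,np.sqrt(np.mean(rr.fun**2)), q.mean(0))
    k=(Z>.09)&(np.hypot(X-.4394,Y+.2525)<.04);print("cork",k.sum(),P[k].mean(0))
E
```

```text
scene board 3388 ((0.6459742188453674, 0.05001392960548401), (0.53993159532547, 0.1409996747970581), 89.99771118164062) 0.30501691148062215
front edge x=0.6220+-0.1657 y
glass 221 [0.3834 0.3034] 0.0023662446380041395 [0.3819 0.3005]
salt_pot 215 [ 0.4428 -0.2522] 0.0033198187097548564 [ 0.4498 -0.2286]
cork 90 [ 0.444  -0.2456  0.101 ]
top board 6579 ((0.6479364633560181, 0.04885166883468628), (0.10257534682750702, 0.544693648815155), 3.4893651008605957) 0.30385856189084914
front edge x=0.6013+-0.0602 y
y-0.09 n45 z [0.0509 0.055  0.0594] x [0.5744 0.6076]
y-0.06 n84 z [0.0511 0.055  0.0581] x [0.5809 0.6084]
y-0.03 n94 z [0.0512 0.0549 0.0587] x [0.5793 0.6093]
y0.00 n98 z [0.0512 0.0548 0.0584] x [0.5768 0.6082]
y0.03 n98 z [0.0509 0.0547 0.0587] x [0.5755 0.6079]
y0.06 n102 z [0.0523 0.0551 0.0582] x [0.5751 0.6076]
y0.09 n114 z [0.0517 0.055  0.058 ] x [0.5727 0.6085]
y0.12 n101 z [0.052  0.0549 0.0579] x [0.5736 0.6068]
y0.15 n101 z [0.0509 0.0544 0.0576] x [0.5742 0.6075]
y0.18 n89 z [0.052  0.0551 0.0577] x [0.5751 0.6078]
glass 93 [0.3812 0.3027] 0.001618881807625629 [0.3831 0.3067]
salt_pot 90 [ 0.4419 -0.2505] 0.0008131424807046076 [ 0.43   -0.2286]
cork 127 [ 0.4408 -0.2488  0.1023]
```

```bash
cat >> h.py <<'E'
from scipy.spatial.transform import Rotation as Ro
def Rd(t=40,yaw=3.5):
    return (Ro.from_euler("z",yaw,degrees=True)*Ro.from_matrix([[-1,0,0],[0,1,0],[0,0,-1]])*Ro.from_euler("y",-t,degrees=True)).as_matrix()
def go(target=None,R=None):
    s=observe();Rc=np.array(s["tool_rot"]);p=np.array(s["position"])
    print("t",round(s["time_s"],2),"p",p,"f",np.array(s["ft_force"]),"w",round(s["grip_width"],4),"gf",s["gripper_force"])
    if R is not None:
        rv=np.degrees(Ro.from_matrix(Rc.T@R).as_rotvec());print("rot units",rv/5,"norm deg",np.linalg.norm(rv))
    if target is not None:
        print("shift units (cur R)",Rc.T@(np.array(target)-p)/.04, end=" ")
        if R is not None: print("(new R)",R.T@(np.array(target)-p)/.04)
    print()
E
python3 -c "
from h import *
print(Rd())
go([.459,-.249,.25],Rd())"
```

```text
[[-0.7646 -0.061   0.6416]
 [-0.0468  0.9981  0.0392]
 [-0.6428  0.     -0.766 ]]
t 1.1 p [0.145  0.5305 0.2099] f [-0.3315  0.0121  0.1734] w 0.0856 gf 0.0
rot units [-1.3107 -7.9269 -3.6031] norm deg 44.02718672507176
shift units (cur R) [-12.71   -16.7291  -1.0022] (new R) [ -5.7343 -19.9311   3.5046]
```

```bash
python3 -m pendant '[[[-0.6,-0.7,0],[-0.13,-0.79,-0.36]],[[-0.6,-0.7,0],[-0.13,-0.79,-0.36]],[[-0.6,-0.7,0],[-0.13,-0.79,-0.36]],[[-0.6,-0.7,0],[-0.13,-0.79,-0.36]],[[-0.6,-0.7,0],[-0.13,-0.79,-0.36]],[[-0.6,-0.7,0],[-0.13,-0.79,-0.36]],[[-0.6,-0.7,0],[-0.13,-0.79,-0.36]],[[-0.6,-0.7,0],[-0.13,-0.79,-0.36]]]' 1
python3 -m pendant '[[[0,-0.7,0],[-0.13,-0.79,-0.36]],[[0,-0.7,0],[-0.13,-0.79,-0.36]],[[0,0,0],[0,0,0]]]'
python3 -c "
from h import *
go([.459,-.249,.22],Rd())"
```

```text
time_s: 2.1
position: [0.2926, 0.2794, 0.2516]
tool_rot: [[-0.847, 0.002, 0.531], [0.011, 1.0, 0.014], [-0.531, 0.018, -0.847]]
ft_force: [-0.2, 0.4, -0.0]
grip_width: 0.0852
gripper_force: 0.0
time_s: 2.48
position: [0.292, 0.2228, 0.25]
tool_rot: [[-0.766, -0.059, 0.64], [-0.045, 0.998, 0.037], [-0.641, -0.001, -0.768]]
ft_force: [1.1, 0.9, 0.2]
grip_width: 0.0856
gripper_force: 0.0
t 2.48 p [0.292  0.2228 0.25  ] f [1.0871 0.9457 0.2027] w 0.0856 gf 0.0
rot units [-0.0226 -0.0276 -0.0171] norm deg 0.1978190919322655
shift units (cur R) [ -2.1831 -12.0181   2.8082] (new R) [ -2.1584 -12.0269   2.7897]
```

```bash
python3 -m pendant '[[[-0.17,-0.92,0.21],[0,0,0]],[[-0.17,-0.92,0.21],[0,0,0]],[[-0.17,-0.92,0.21],[0,0,0]],[[-0.17,-0.92,0.21],[0,0,0]],[[-0.17,-0.92,0.21],[0,0,0]],[[-0.17,-0.92,0.21],[0,0,0]],[[-0.17,-0.92,0.21],[0,0,0]],[[-0.17,-0.92,0.21],[0,0,0]]]' >/dev/null
python3 -m pendant '[[[-0.17,-0.92,0.21],[0,0,0]],[[-0.17,-0.92,0.21],[0,0,0]],[[-0.17,-0.92,0.21],[0,0,0]],[[-0.17,-0.92,0.21],[0,0,0]],[[-0.17,-0.92,0.21],[0,0,0]],[[0,0,0],[0,0,0]],[[0,0,0],[0,0,0]]]'
python3 -c "
from h import *
go([.458,-.249,.03],Rd())"
```

```text
time_s: 4.35
position: [0.4584, -0.2023, 0.2339]
tool_rot: [[-0.795, -0.041, 0.606], [-0.031, 0.999, 0.028], [-0.606, 0.004, -0.795]]
ft_force: [-0.0, 0.4, -0.6]
grip_width: 0.0859
gripper_force: 0.0
t 4.35 p [ 0.4584 -0.2023  0.2339] f [-0.0356  0.3736 -0.6352] w 0.0859 gf 0.0
rot units [-0.109  -0.5351 -0.2006] norm deg 2.908880311608767
shift units (cur R) [ 3.1345 -1.1852  4.0164] (new R) [ 3.3388 -1.1659  3.8541]
```

```bash
python3 -m pendant '[[[0,-0.6,-0.5],[-0.05,-0.27,-0.1]],[[0,-0.6,0],[-0.05,-0.27,-0.1]],[[0,0,0],[0,0,0]],[[0,0,0],[0,0,0]]]'
python3 -c "
from h import *
go([.455,-.2497,.041],Rd())"
```

```text
time_s: 4.85
position: [0.4629, -0.2419, 0.2643]
tool_rot: [[-0.782, -0.04, 0.622], [-0.028, 0.999, 0.029], [-0.623, 0.006, -0.782]]
ft_force: [-1.1, -0.5, -0.5]
grip_width: 0.0857
gripper_force: 0.0
t 4.85 p [ 0.4629 -0.2419  0.2643] f [-1.1405 -0.4608 -0.4787] w 0.0857 gf 0.0
rot units [-0.104  -0.2925 -0.2298] norm deg 1.9312188684088498
shift units (cur R) [ 3.6386 -0.2176  4.2384] (new R) [ 3.7496 -0.1815  4.1423]
```

```bash
python3 -c "
from h import *
print(np.array(observe()['q']))"
python3 -m pendant '[[[0.46,-0.04,0.52],[-0.03,-0.07,-0.06]],[[0.46,-0.04,0.52],[-0.03,-0.07,-0.06]],[[0.46,-0.04,0.52],[-0.03,-0.07,-0.06]],[[0.46,-0.04,0.52],[-0.03,-0.07,-0.06]],[[0,0,0],[0,0,0]],[[0,0,0],[0,0,0]]]'
python3 -c "
from h import *
print(np.array(observe()['q']))
go([.455,-.2497,.041],Rd())"
```

```text
[ -58.7273    5.0456   98.5581   38.402    61.7261 -165.1996]
time_s: 5.6
position: [0.491, -0.2313, 0.1913]
tool_rot: [[-0.807, -0.014, 0.59], [-0.005, 1.0, 0.017], [-0.59, 0.011, -0.807]]
ft_force: [0.7, -0.2, -0.1]
grip_width: 0.0854
gripper_force: 0.0
[ -52.8414   11.7329  102.829    39.0735   49.6885 -165.2057]
t 5.6 p [ 0.491  -0.2313  0.1913] f [ 0.6828 -0.1956 -0.0861] w 0.0854 gf 0.0
rot units [-0.2295 -0.7652 -0.5009] norm deg 4.714467681955038
shift units (cur R) [ 2.9455 -0.4879  2.4953] (new R) [ 3.1246 -0.403   2.2836]
```

```bash
python3 -c "
from h import *
R=Rd(40,-26.5); d=R[:,2]*.021
T=np.array([.4415,-.2505,.057])+d; print(T)
go(T+[0,0,.16],R)"
```

```text
[ 0.4536 -0.2565  0.0409]
t 5.6 p [ 0.491  -0.2313  0.1913] f [ 0.6828 -0.1956 -0.0861] w 0.0854 gf 0.0
rot units [ 3.4698 -0.7843  4.2245] norm deg 27.61378779580146
shift units (cur R) [ 0.6163 -0.6132 -0.7562] (new R) [ 0.2715 -0.9804 -0.5411]
```

```bash
python3 -m pendant '[[[0.1,-0.1,-0.1],[0.58,-0.13,0.71]],[[0.1,-0.1,-0.1],[0.58,-0.13,0.71]],[[0.1,-0.1,-0.1],[0.58,-0.13,0.71]],[[0.1,-0.1,-0.1],[0.58,-0.13,0.71]],[[0.1,-0.1,-0.1],[0.58,-0.13,0.71]],[[0.1,-0.1,-0.1],[0.58,-0.13,0.71]],[[0,0,0],[0,0,0]]]'
python3 -c "
from h import *
print(np.array(observe()['q']))
go([.4536,-.2565,.041],Rd(40,-26.5))"
```

```text
time_s: 6.48
position: [0.4537, -0.2484, 0.1956]
tool_rot: [[-0.685, 0.448, 0.575], [0.344, 0.894, -0.288], [-0.642, 0.001, -0.766]]
ft_force: [-0.0, 0.4, 0.2]
grip_width: 0.0855
gripper_force: 0.0
[ -50.146     5.8991  111.9641   32.5543   28.503  -137.696 ]
t 6.47 p [ 0.4537 -0.2484  0.1956] f [-0.0189  0.351   0.1986] w 0.0855 gf 0.0
rot units [-0.0113 -0.0047 -0.0281] norm deg 0.1532726874267717
shift units (cur R) [ 2.4157 -0.1853  3.0189] (new R) [ 2.4174 -0.1824  3.0177]
```

```bash
python3 -m pendant '[[[0.2,-0.09,0.25],[0,0,0]],[[0.4,-0.09,0.5],[0,0,0]],[[0.4,0,0.5],[0,0,0]],[[0.4,0,0.5],[0,0,0]],[[0,0,0],[0,0,0]]]'
python3 -c "
from h import *
print(np.array(observe()['q']))
go([.4536,-.2565,.041],Rd(40,-26.5))"
```

```text
time_s: 7.1
position: [0.457, -0.2555, 0.1131]
tool_rot: [[-0.692, 0.452, 0.563], [0.351, 0.892, -0.285], [-0.631, 0.001, -0.775]]
ft_force: [-0.3, -0.2, 0.1]
grip_width: 0.0854
gripper_force: 0.0
[ -50.1576   15.787   118.1478   58.0155   17.1447 -165.2664]
t 7.1 p [ 0.457  -0.2555  0.1131] f [-0.2845 -0.2429  0.0964] w 0.0854 gf 0.0
rot units [-0.0421 -0.1692 -0.0624] norm deg 0.925927186994513
shift units (cur R) [ 1.1887 -0.0626  1.3564] (new R) [ 1.2089 -0.061   1.3384]
```

```bash
python3 -m pendant '[[[-0.4,0,-0.5],[0,0,0]],[[-0.6,0,-0.75],[0,0,0]],[[-0.6,0,-0.75],[0,0,0]],[[-0.4,0,-0.5],[0,0,0]],[[0,0,0],[0,0,0]]]'
python3 -c "
from h import *
print(np.array(observe()['q']))
R=Rd(40,3.5)@np.diag([-1,-1,1]); d=R[:,2]*.021
T=np.array([.4415,-.2505,.057])+d; print(T)
go(T+[0,0,.16],R)"
```

```text
time_s: 7.72
position: [0.4558, -0.2554, 0.2446]
tool_rot: [[-0.69, 0.451, 0.566], [0.346, 0.892, -0.29], [-0.636, -0.004, -0.772]]
ft_force: [-0.5, 0.2, -0.3]
grip_width: 0.0854
gripper_force: 0.0
[ -50.2439    2.4817  105.6088   24.3193   37.2893 -128.4042]
[ 0.455  -0.2497  0.0409]
t 7.72 p [ 0.4558 -0.2554  0.2446] f [-0.5181  0.2392 -0.2603] w 0.0854 gf 0.0
rot units [-0.1589  5.4108 30.9203] norm deg 156.95289620617504
shift units (cur R) [0.7582 0.123  0.7895] (new R) [-0.7112 -0.144   0.8287]
```

```bash
for i in 1 2 3 4; do python3 -m pendant '[[[0,0,0],[0,0.17,0.966]],[[0,0,0],[0,0.17,0.966]],[[0,0,0],[0,0.17,0.966]],[[0,0,0],[0,0.17,0.966]],[[0,0,0],[0,0.17,0.966]],[[0,0,0],[0,0.17,0.966]],[[0,0,0],[0,0.17,0.966]],[[0,0,0],[0,0.17,0.966]]]' |head -1; done
python3 -m pendant '[[[0,0,0],[0,0,0]]]'
python3 -c "
from h import *
print(np.array(observe()['q']))
R=Rd(40,3.5)@np.diag([-1,-1,1]); d=R[:,2]*.021
T=np.array([.4415,-.2505,.057])+d; print(T)
go(T,R)"
```

```text
time_s: 8.72
time_s: 9.72
time_s: 10.72
time_s: 11.72
time_s: 11.85
position: [0.4552, -0.2546, 0.2408]
tool_rot: [[0.773, 0.062, 0.632], [0.042, -0.998, 0.047], [0.633, -0.01, -0.774]]
ft_force: [-0.3, -0.0, 0.3]
grip_width: 0.0852
gripper_force: 0.0
[-61.5008   7.1234 100.8874  41.389   60.8687   7.8985]
[ 0.455  -0.2497  0.0409]
t 11.85 p [ 0.4552 -0.2546  0.2408] f [-0.2736 -0.0099  0.3141] w 0.0852 gf 0.0
rot units [-0.0927  0.139  -0.0658] norm deg 0.8979470207412459
shift units (cur R) [-3.1657 -0.0742  3.8691] (new R) [-3.2118 -0.1237  3.8296]
```

```bash
python3 -m pendant '[[[-0.4,-0.1,0.48],[-0.09,0.14,-0.07]],[[-0.5,0,0.6],[0,0,0]],[[-0.5,0,0.6],[0,0,0]],[[-0.5,0,0.6],[0,0,0]],[[-0.4,0,0.48],[0,0,0]],[[0,0,0],[0,0,0]]]'
python3 -c "
from h import *
print(np.array(observe()['q']))
R=Rd(40,3.5)@np.diag([-1,-1,1])
go([.455,-.2497,.041],R)"
```

```text
time_s: 12.6
position: [0.4553, -0.2499, 0.0966]
tool_rot: [[0.765, 0.062, 0.641], [0.046, -0.998, 0.041], [0.642, -0.002, -0.767]]
ft_force: [0.4, 0.3, 0.3]
grip_width: 0.0856
gripper_force: 0.0
[-61.3678  20.646  114.8167  59.3728  42.5755 -19.7714]
t 12.6 p [ 0.4553 -0.2499  0.0966] f [0.4244 0.3173 0.3449] w 0.0856 gf 0.0
rot units [-0.024   0.0106 -0.008 ] norm deg 0.13711408506707196
shift units (cur R) [-0.8981 -0.003   1.061 ] (new R) [-0.899  -0.0058  1.0602]
```

```bash
python3 -m pendant '[[[-0.35,0,0.42],[0,0,0]],[[-0.35,0,0.42],[0,0,0]],[[-0.2,0,0.22],[0,0,0]],[[0,0,0],[0,0,0]],[[0,0,0],[0,0,0]]]'
python3 - <<'E'
from h import *
g=get_image("scene");cv2.imwrite("pics/pot.png",cv2.resize(g["img"][120:260,190:400],None,fx=3,fy=3))
P=cloud(g);X,Y,Z=np.moveaxis(P,-1,0);k=(Z>.09)&(Z<.11)&(np.hypot(X-.4415,Y+.2505)<.03);print(k.sum(),P[k].mean(0))
E
```

```text
time_s: 13.22
position: [0.4558, -0.2509, 0.0433]
tool_rot: [[0.763, 0.061, 0.643], [0.048, -0.998, 0.038], [0.644, 0.002, -0.765]]
ft_force: [-0.2, 0.3, -0.3]
grip_width: 0.0856
gripper_force: 0.0
89 [ 0.4443 -0.2458  0.101 ]
```

View pics/pot.png

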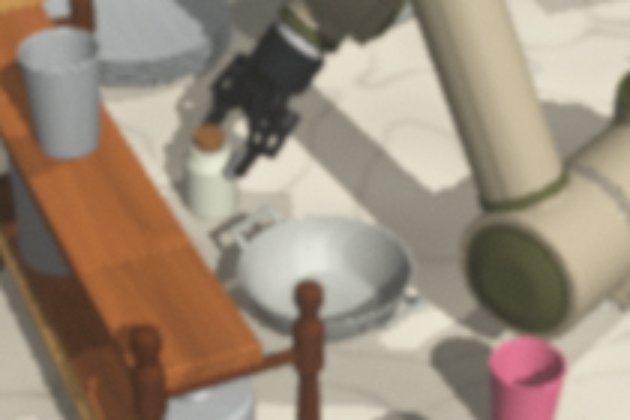

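The fingers straddle the pot and the cork, at crop pixel (208,140), is clear of the gripper body. Closing now.

```bash
python3 -m pendant '[[[0,0,0],[0,0,0]],[[0,0,0],[0,0,0]],[[0,0,0],[0,0,0]],[[0,0,0],[0,0,0]],[[0,0,0],[0,0,0]],[[0,0,0],[0,0,0]]]' 0 40; python3 -m pendant '[[[0,0,0],[0,0,0]],[[-0.08,0,0.1],[0,0,0]],[[0,0,0],[0,0,0]]]' 2>&1 >/dev/null; python3 -c "
from h import *
go([.632,-.0206,.18],Rd(40,3.5)@np.diag([-1,-1,1]))"
```

```text
time_s: 14.02
position: [0.4557, -0.2507, 0.0433]
tool_rot: [[0.763, 0.06, 0.644], [0.046, -0.998, 0.038], [0.645, 0.001, -0.764]]
ft_force: [-5.4, 0.1, 9.6]
grip_width: 0.0589
gripper_force: 40.7
t 14.4 p [ 0.4567 -0.2512  0.0403] f [-14.9504   1.6527  35.9162] w 0.059 gf 55.793206549133174
rot units [ 0.033  -0.0836  0.0076] norm deg 0.45125374573428645
shift units (cur R) [ 5.8666 -5.4841  0.3908] (new R) [ 5.8657 -5.487   0.3638]
```

```bash
python3 -m pendant '[[[0.16,0,-0.2],[0,0,0]],[[0.16,0,-0.2],[0,0,0]],[[0.35,0,-0.42],[0,0,0]],[[0.4,0,-0.5],[0,0,0]],[[0,0,0],[0,0,0]]]'
python3 - <<'E'
from h import *
ims=[]
for c,sl in (("scene",np.s_[120:260,190:400]),):
    g=get_image(c);cv2.imwrite("pics/pot2.png",cv2.resize(g["img"][sl],None,fx=3,fy=3))
go([.632,-.0206,.18],Rd(40,3.5)@np.diag([-1,-1,1]))
E
```

```text
time_s: 15.02
position: [0.4545, -0.2509, 0.1062]
tool_rot: [[0.763, 0.061, 0.643], [0.048, -0.998, 0.037], [0.644, 0.003, -0.765]]
ft_force: [-0.0, -0.4, -4.2]
grip_width: 0.0589
gripper_force: 51.2
t 15.07 p [ 0.4542 -0.2505  0.1051] f [-0.6158  0.9774 -3.2209] w 0.0584 gf 51.21687575326746
rot units [ 0.0151 -0.0107  0.006 ] norm deg 0.09734590742324895
shift units (cur R) [ 4.8718 -5.4651  1.6402] (new R) [ 4.8704 -5.4655  1.6428]
```

View pics/pot2.png

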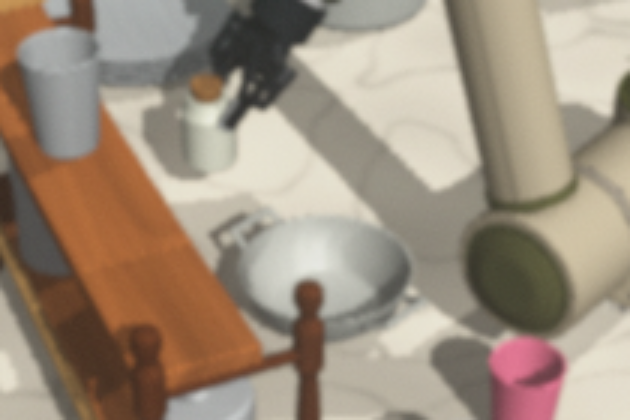

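The pot is lifted upright in the gripper (crop about (208,125)) and clear of the kadai. Next I'll move it in front of the shelf.

```bash
python3 -m pendant '[[[0.28,-0.1,-0.33],[0,0,0]],[[0.4,-0.4,-0.4],[0,0,0]],[[0.4,-0.6,-0.1],[0,0,0]],[[0.2,-0.8,0.15],[0,0,0]],[[0.1,-0.8,0.2],[0,0,0]],[[0.1,-0.8,0.2],[0,0,0]],[[0.1,-0.8,0.2],[0,0,0]],[[0,-0.5,0.1],[0,0,0]]]' >/dev/null;  python3 -m pendant '[[[0,0,0],[0,0,0]],[[0,0,0],[0,0,0]]]' >/dev/null
python3 -c "
from h import *
print(np.array(observe()['q']))
go([.52,-.0275,.158],Rd(40,3.5)@np.diag([-1,-1,1]))"
```

```text
[-33.697    9.6807 119.4586  55.086   28.2619   8.2789]
t 16.32 p [ 0.4915 -0.0564  0.1446] f [ 0.5335 -0.2998 -3.5768] w 0.0592 gf 51.21250114323857
rot units [ 0.0035  0.0021 -0.0116] norm deg 0.061346975736418036
shift units (cur R) [ 0.7937 -0.6779  0.2273] (new R) [ 0.7943 -0.6771  0.2277]
```

```bash
python3 -m pendant '[[[0.3,-0.1,-0.1],[0,0,0]],[[0.3,-0.3,0.1],[0,0,0]],[[0.2,-0.28,0.23],[0,0,0]],[[0,0,0],[0,0,0]],[[0,0,0],[0,0,0]]]' >/dev/null
python3 -c "
from h import *
print(np.array(observe()['q']))
go([.632,-.0206,.158],Rd(40,3.5)@np.diag([-1,-1,1]))"
```

```text
[-26.4471  10.2321 115.0199  46.5276  26.1816  22.8439]
t 16.95 p [ 0.52   -0.0277  0.1585] f [-0.0716 -0.6657 -4.1822] w 0.0588 gf 51.19388275104825
rot units [ 0.0106 -0.0035 -0.0145] norm deg 0.09153165423900057
shift units (cur R) [ 2.1403 -0.0108  1.8126] (new R) [ 2.1409 -0.0065  1.812 ]
```

```bash
python3 -m pendant '[[[0.25,0,0.21],[0,0,0]],[[0.35,0,0.3],[0,0,0]],[[0.35,0,0.3],[0,0,0]],[[0.35,0,0.3],[0,0,0]],[[0.35,0,0.3],[0,0,0]],[[0.3,0,0.25],[0,0,0]],[[0.18,0,0.15],[0,0,0]],[[0,0,0],[0,0,0]]]' >/dev/null
python3 - <<'E'
from h import *
print(np.array(observe()['q']))
go([.632,-.0206,.110],Rd(40,3.5)@np.diag([-1,-1,1]))
for c in ("top",):
    g=get_image(c);cv2.imwrite("pics/in.png",cv2.resize(g["img"][90:270,180:440],None,fx=3,fy=3))
E
```

```text
[-18.977   20.094   99.5542  33.4359  26.4327  41.8851]
t 17.95 p [ 0.6319 -0.0207  0.1579] f [ 0.0544 -0.4552 -2.798 ] w 0.0588 gf 51.2067497050964
rot units [ 0.0072 -0.0043 -0.0113] norm deg 0.07053262465050668
shift units (cur R) [-0.7669 -0.0019  0.919 ] (new R) [-0.7666 -0.002   0.9193]
```

View pics/in.png

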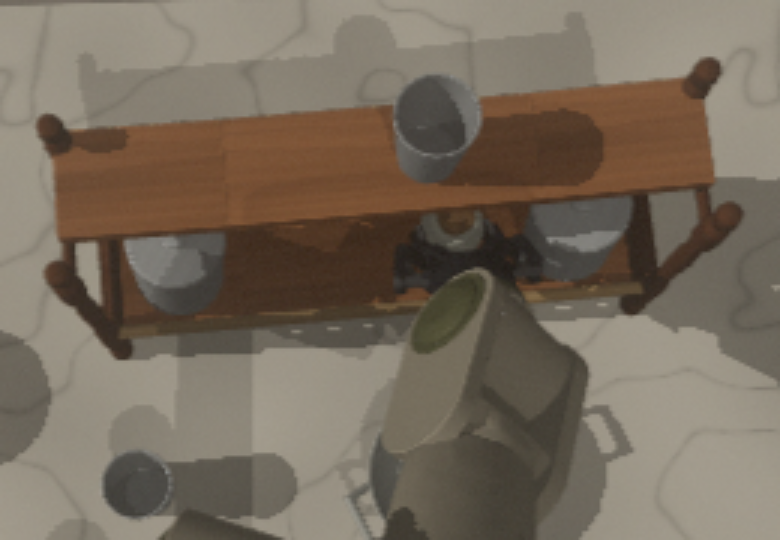

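The pot, at crop pixel (455,228), is behind the rail and left of the right-hand tin. Now I'll feel it down onto the plank.

```bash
cat > ok.py <<'E'
import sys
from h import *
s=observe();f=s["ft_force"];print(round(s["time_s"],2),np.round(s["position"],4),np.round(f,1))
sys.exit(0 if f[2]<float(sys.argv[1]) else 1)
E
python3 -m pendant '[[[-0.2,0,0.24],[0,0,0]],[[-0.2,0,0.24],[0,0,0]],[[-0.16,0,0.18],[0,0,0]],[[0,0,0],[0,0,0]]]' >/dev/null
python3 ok.py -1 &&
python3 -m pendant '[[[-0.048,0,0.057],[0,0,0]],[[-0.048,0,0.057],[0,0,0]],[[0,0,0],[0,0,0]]]' >/dev/null && python3 ok.py -1 &&
python3 -m pendant '[[[-0.048,0,0.057],[0,0,0]],[[-0.048,0,0.057],[0,0,0]],[[0,0,0],[0,0,0]]]' >/dev/null && python3 ok.py -1 &&
python3 -m pendant '[[[-0.048,0,0.057],[0,0,0]],[[-0.024,0,0.029],[0,0,0]],[[0,0,0],[0,0,0]]]' >/dev/null && python3 ok.py -1 &&
python3 -m pendant '[[[-0.024,0,0.029],[0,0,0]],[[0,0,0],[0,0,0]]]' >/dev/null && python3 ok.py -1 &&
python3 -m pendant '[[[-0.024,0,0.029],[0,0,0]],[[0,0,0],[0,0,0]]]' >/dev/null && python3 ok.py -1 &&
python3 -m pendant '[[[-0.024,0,0.029],[0,0,0]],[[0,0,0],[0,0,0]]]' >/dev/null && python3 ok.py -1 &&
python3 -m pendant '[[[-0.024,0,0.029],[0,0,0]],[[0,0,0],[0,0,0]]]' >/dev/null && python3 ok.py -1 &&
python3 -m pendant '[[[-0.024,0,0.029],[0,0,0]],[[0,0,0],[0,0,0]]]' >/dev/null && python3 ok.py -1 &&
python3 -m pendant '[[[-0.024,0,0.029],[0,0,0]],[[0,0,0],[0,0,0]]]' >/dev/null && python3 ok.py -1 &&
python3 -m pendant '[[[-0.024,0,0.029],[0,0,0]],[[0,0,0],[0,0,0]]]' >/dev/null && python3 ok.py -1 &&
python3 -m pendant '[[[-0.024,0,0.029],[0,0,0]],[[0,0,0],[0,0,0]]]' >/dev/null && python3 ok.py -1
```

```text
18.5 [ 0.631  -0.0203  0.1229] [ 0.2 -0.8 -2.9]
18.88 [ 0.6317 -0.0202  0.1175] [ 0.8 -0.4 -3.1]
19.25 [ 0.6316 -0.0202  0.1113] [ 0.3 -0.1 -3.5]
19.62 [ 0.6317 -0.0203  0.107 ] [ 0.3 -0.7 -3.4]
19.88 [ 0.6317 -0.0203  0.1055] [ 0.2 -0.  -4.2]
20.12 [ 0.6317 -0.0203  0.104 ] [-0.  -0.1 -3.7]
20.38 [ 0.6317 -0.0203  0.1025] [ 0.8 -1.  -3.9]
20.62 [ 0.6317 -0.0203  0.1009] [ 0.6 -0.2 -2.9]
20.88 [ 0.6318 -0.0203  0.0995] [ 0.1  1.  -4. ]
21.12 [ 0.6318 -0.0203  0.0979] [ 0.1 -0.4 -3.3]
21.38 [ 0.6318 -0.0203  0.0964] [ 0.2  0.5 -3.6]
21.62 [ 0.6319 -0.0203  0.0952] [ 0.6 -0.3 -2.7]
```

```bash
python3 -m pendant '[[[-0.012,0,0.014],[0,0,0]],[[0,0,0],[0,0,0]]]' >/dev/null && python3 ok.py -0.5 &&
python3 -m pendant '[[[-0.012,0,0.014],[0,0,0]],[[0,0,0],[0,0,0]]]' >/dev/null && python3 ok.py -0.5 &&
python3 -m pendant '[[[-0.012,0,0.014],[0,0,0]],[[0,0,0],[0,0,0]]]' >/dev/null && python3 ok.py -0.5 &&
python3 -m pendant '[[[-0.012,0,0.014],[0,0,0]],[[0,0,0],[0,0,0]]]' >/dev/null && python3 ok.py -0.5 &&
python3 -m pendant '[[[-0.012,0,0.014],[0,0,0]],[[0,0,0],[0,0,0]]]' >/dev/null && python3 ok.py -0.5 &&
python3 -m pendant '[[[-0.012,0,0.014],[0,0,0]],[[0,0,0],[0,0,0]]]' >/dev/null && python3 ok.py -0.5 &&
python3 -m pendant '[[[-0.012,0,0.014],[0,0,0]],[[0,0,0],[0,0,0]]]' >/dev/null && python3 ok.py -0.5 &&
python3 -m pendant '[[[-0.012,0,0.014],[0,0,0]],[[0,0,0],[0,0,0]]]' >/dev/null && python3 ok.py -0.5 &&
python3 -m pendant '[[[-0.012,0,0.014],[0,0,0]],[[0,0,0],[0,0,0]]]' >/dev/null && python3 ok.py -0.5 &&
python3 -m pendant '[[[-0.012,0,0.014],[0,0,0]],[[0,0,0],[0,0,0]]]' >/dev/null && python3 ok.py -0.5
```

```text
21.88 [ 0.632  -0.0203  0.0947] [-2.2  0.9  0.8]
```

```bash
python3 -m pendant '[[[0,0,0],[0,0,0]],[[0,0,0],[0,0,0]],[[0,0,0],[0,0,0]],[[0,0,0],[0,0,0]]]' 0.92; python3 -m pendant '[[[0,0,-0.15],[0,0,0]],[[0,0,-0.3],[0,0,0]],[[0,0,-0.6],[0,0,0]],[[0,0,-0.9],[0,0,0]],[[0,0,-0.9],[0,0,0]],[[0,0,-0.6],[0,0,0]],[[0,0,0],[0,0,0]]]' >/dev/null
python3 - <<'E'
from h import *
print(np.array(observe()['q']))
R=Rd(40,3.5)@np.diag([-1,-1,1]); d=R[:,2]*.020
T=np.array([.381,.302,.066])+d; print(T)
go(T+[0,0,.15],R)
g=get_image("top");P=cloud(g);X,Y,Z=np.moveaxis(P,-1,0)
k=(Z>.1)&(Z<.2)&(np.hypot(X-.618,Y+.021)<.035);print(k.sum(),np.percentile(P[k],[5,50,95],axis=0))
cv2.imwrite("pics/rel.png",cv2.resize(g["img"][90:270,180:440],None,fx=3,fy=3))
E
```

```text
time_s: 22.38
position: [0.6319, -0.0203, 0.0944]
tool_rot: [[0.764, 0.06, 0.642], [0.046, -0.998, 0.039], [0.644, 0.0, -0.765]]
ft_force: [-0.9, 0.3, 0.5]
grip_width: 0.0784
gripper_force: 0.0
[-24.4837   8.115  108.0391  34.7529  31.8452  37.4253]
[0.3938 0.3028 0.0507]
t 23.25 p [ 0.5427 -0.0259  0.2018] f [ 0.4238 -0.0279 -0.5786] w 0.0782 gf 0.0
rot units [ 0.0289 -0.0442 -0.001 ] norm deg 0.2638163519218661
shift units (cur R) [-2.4729 -8.423  -2.0757] (new R) [-2.4801 -8.4285 -2.045 ]

331 [[ 0.5896 -0.0423  0.11  ]
 [ 0.609  -0.0158  0.1381]
 [ 0.6347  0.0077  0.1602]]
```

View pics/rel.png

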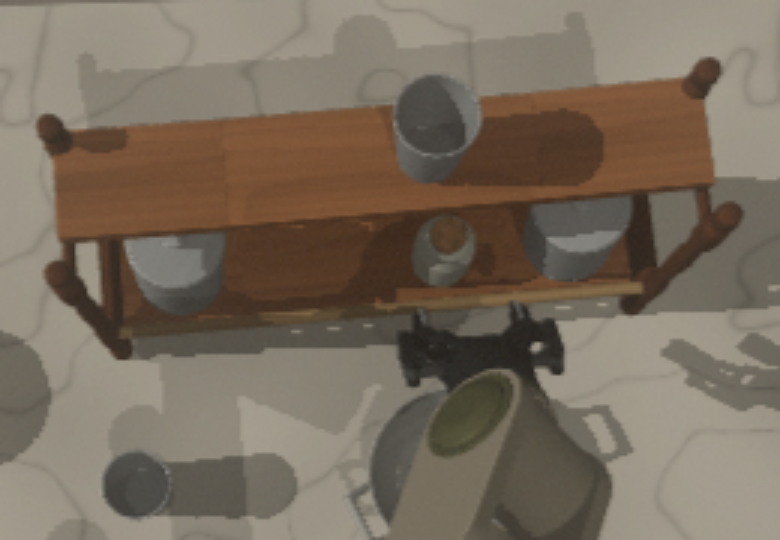

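The pot stands upright behind the rail, with its cork at crop pixel (447,235). Now for the steel glass. I'll come in at yaw -25 to stay away from the wrist singularity.

```bash
python3 -c "
from h import *
R=Rd(40,-25)@np.diag([-1,-1,1]); d=R[:,2]*.020
T=np.array([.381,.302,.066])+d; print(T)
go(T+[0,0,.17],R)"
```

```text
[0.3927 0.2966 0.0507]
t 23.3 p [ 0.5431 -0.0258  0.2007] f [-0.3254  0.6103 -0.4018] w 0.0784 gf 0.0
rot units [-3.6496 -0.0293  4.3566] norm deg 28.416614220806853
shift units (cur R) [-2.1745 -8.2683 -2.4989] (new R) [-4.8979 -5.7149 -4.7632]
```

```bash
python3 -m pendant '[[[-0.5,-0.3,-0.5],[0,0,0]],[[-0.3,-0.8,-0.4],[0,0,0]],[[-0.22,-0.9,-0.3],[0,0,0]],[[-0.22,-0.9,-0.3],[0,0,0]],[[-0.22,-0.9,-0.25],[0,0,0]],[[-0.22,-0.9,-0.25],[0,0,0]],[[-0.22,-0.9,-0.25],[0,0,0]],[[-0.22,-0.9,-0.25],[0,0,0]]]' 1 >/dev/null
python3 -m pendant '[[[0,-0.6,0],[-0.6,0,0.72]],[[0,-0.6,0],[-0.6,0,0.72]],[[0,-0.4,0],[-0.6,0,0.72]],[[0,0,0],[-0.6,0,0.72]],[[0,0,0],[-0.6,0,0.72]],[[0,0,0],[-0.6,0,0.72]],[[0,0,0],[0,0,0]],[[0,0,0],[0,0,0]]]' >/dev/null
python3 -c "
from h import *
print(np.array(observe()['q']))
R=Rd(40,-25)@np.diag([-1,-1,1])
go([.3927,.2966,.18],R)"
```

```text
[ 37.163   11.0413  94.8986 -38.2627  59.6329 165.2013]
t 25.3 p [0.414  0.2743 0.2415] f [-0.2219  0.3202 -0.0094] w 0.0852 gf 0.0
rot units [-0.1903  0.4398  0.458 ] norm deg 3.3142590203755113
shift units (cur R) [-1.4971 -0.3299  0.7791] (new R) [-1.5381 -0.2816  0.7158]
```

```bash
python3 -c "
from h import *
R=Rd(40,57)@np.diag([-1,-1,1]); d=R[:,2]*.020
T=np.array([.381,.302,.066])+d; print(T)
go(T+[0,0,.2],R)"
```

```text
[0.388  0.3128 0.0507]
t 25.3 p [0.414  0.2743 0.2415] f [-0.2219  0.3202 -0.0094] w 0.0852 gf 0.0
rot units [ 10.0894   0.466  -12.3219] norm deg 79.66206936149942
shift units (cur R) [-0.6208 -0.6366 -0.7821] (new R) [ 0.4958 -1.0692  0.1158]
```

```bash
python3 -m pendant '[[[0,0,0],[0.63,0.03,-0.77]],[[0,0,0],[0.63,0.03,-0.77]],[[0,0,0],[0.63,0.03,-0.77]],[[0,0,0],[0.63,0.03,-0.77]],[[0,0,0],[0.63,0.03,-0.77]],[[0,0,0],[0.63,0.03,-0.77]],[[0,0,0],[0.63,0.03,-0.77]],[[0,0,0],[0.63,0.03,-0.77]]]' >/dev/null
python3 -m pendant '[[[0,0,0],[0.63,0.03,-0.77]],[[0,0,0],[0.63,0.03,-0.77]],[[0,0,0],[0.63,0.03,-0.77]],[[0,0,0],[0.63,0.03,-0.77]],[[0,0,0],[0.63,0.03,-0.77]],[[0,0,0],[0.63,0.03,-0.77]],[[0,0,0],[0.63,0.03,-0.77]],[[0,0,0],[0.63,0.03,-0.77]]]' >/dev/null
python3 -m pendant '[[[0,0,0],[0,0,0]]]' >/dev/null
python3 -c "
from h import *
print(np.array(observe()['q']))
R=Rd(40,57)@np.diag([-1,-1,1])
go([.388,.3128,.1507],R)"
```

```text
[  1.1157   2.1342 106.839   41.2393  53.6317  14.2864]
t 27.43 p [0.4145 0.2737 0.2419] f [-0.7645  0.307  -0.0099] w 0.0852 gf 0.0
rot units [ 0.0408 -0.0116 -0.0291] norm deg 0.2569836990848335
shift units (cur R) [-1.1182 -1.0928  2.0371] (new R) [-1.1134 -1.0884  2.0421]
```

```bash
python3 -m pendant '[[[0.1,-0.55,0.1],[0,0,0]],[[0.1,-0.54,0.1],[0,0,0]],[[-0.4,0,0.55],[0,0,0]],[[-0.45,0,0.64],[0,0,0]],[[-0.45,0,0.64],[0,0,0]],[[0,0,0],[0,0,0]],[[0,0,0],[0,0,0]]]' >/dev/null
python3 -c "
from h import *
print(np.array(observe()['q']))
R=Rd(40,57)@np.diag([-1,-1,1])
go([.388,.3128,.0507],R)"
```

```text
[  8.7425   9.8947 117.0015  53.6916  36.4506   1.9234]
t 28.3 p [0.3883 0.3137 0.1531] f [ 0.3243  0.4907 -0.3756] w 0.0858 gf 0.0
rot units [ 0.0415 -0.0316 -0.0037] norm deg 0.2615327101567257
shift units (cur R) [-1.6684 -0.0013  1.941 ] (new R) [-1.6631  0.0052  1.9456]
```

```bash
python3 -m pendant '[[[-0.35,0,0.41],[0,0,0]],[[-0.35,0,0.41],[0,0,0]],[[-0.25,0,0.29],[0,0,0]],[[0,0,0],[0,0,0]]]' >/dev/null; python3 ok.py 3 && python3 -m pendant '[[[-0.35,0,0.41],[0,0,0]],[[-0.3,0,0.35],[0,0,0]],[[0,0,0],[0,0,0]],[[0,0,0],[0,0,0]]]' >/dev/null
python3 - <<'E'
from h import *
print(np.array(observe()['q']))
go([.388,.3128,.0507],Rd(40,57)@np.diag([-1,-1,1]))
g=get_image("scene");cv2.imwrite("pics/glass.png",cv2.resize(g["img"][200:340,270:480],None,fx=3,fy=3))
E
```

```text
28.8 [0.3883 0.3132 0.0942] [0.2 0.4 0.5]
[  8.5914  23.8368 124.9673  86.842   28.7719 -37.0544]
t 29.3 p [0.3885 0.3131 0.055 ] f [ 0.9482 -0.1789  0.2006] w 0.0858 gf 0.0
rot units [ 0.0409 -0.0446  0.005 ] norm deg 0.3038019533596897
shift units (cur R) [-0.08   -0.0077  0.0735] (new R) [-0.0797 -0.0074  0.0739]
```

View pics/glass.png

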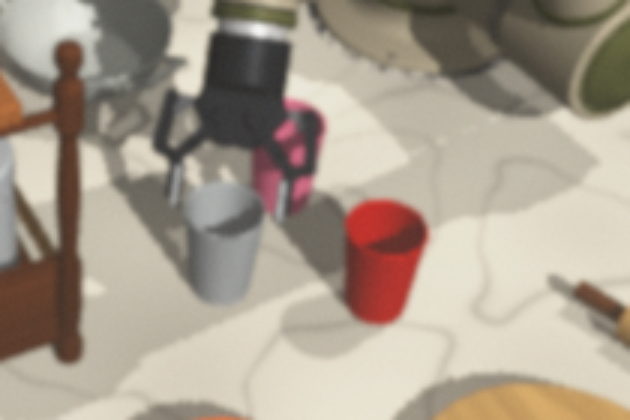

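Run:
```python
from h import *
g=get_image("scene");P=cloud(g);s=observe();R=np.array(s["tool_rot"]);p=np.array(s["position"])
Q=(P-p)@R
K=np.array(g["camera_matrix"]);pr=lambda w:(lambda c:(K@c/c[2])[:2])(np.array(g["rotation"]).T@(np.array(w)-g["eye"]))
for n,w in (("tcp",p),("tipL",p+R@[0,.043,-.013]),("tipR",p+R@[0,-.043,-.013])): q=pr(w);print(n,q,(q-[270,200])*3)
for lab,(a,b) in {"L":(328,262),"R":(364,269)}.items():
    for dv in (-4,-2,0,2): print(lab,Q[b+dv,a-1:a+2].round(3).tolist())
X,Y,Z=np.moveaxis(P,-1,0);k=(Z>.085)&(Z<.105)&(np.hypot(X-.381,Y-.302)<.05);q=P[k][:,:2]
print(least_squares(lambda c:np.hypot(*(q-c).T)-.0355,(.381,.302),loss="soft_l1",f_scale=.002).x)
```

```text
tcp [343.0979 283.7033] [219.2938 251.1099]
tipL [327.9275 276.3198] [173.7826 228.9593]
tipR [359.8031 281.4831] [269.4092 244.4494]
L [[0.003, 0.052, -0.062], [0.012, 0.049, -0.062], [0.01, 0.046, -0.063]]
L [[0.014, 0.05, -0.057], [0.008, 0.048, -0.057], [0.013, 0.045, -0.058]]
L [[0.012, 0.05, -0.051], [0.014, 0.047, -0.052], [0.011, 0.045, -0.052]]
L [[0.017, 0.049, -0.047], [0.009, 0.047, -0.046], [0.008, 0.044, -0.047]]
R [[0.016, -0.046, -0.059], [0.012, -0.048, -0.059], [0.012, -0.051, -0.059]]
R [[0.011, -0.046, -0.053], [0.008, -0.049, -0.053], [0.009, -0.051, -0.054]]
R [[0.014, -0.047, -0.048], [0.011, -0.05, -0.048], [0.008, -0.052, -0.048]]
R [[0.017, -0.048, -0.043], [0.01, -0.05, -0.043], [0.009, -0.053, -0.043]]
[0.3832 0.3033]
```

Run:
```python
from h import *
g=get_image("scene");P=cloud(g);s=observe();R=np.array(s["tool_rot"]);p=np.array(s["position"])
Q=(P-p)@R
for sg in (1,-1):
    k=(abs(Q[...,0])<.02)&(Q[...,1]*sg>.038)&(Q[...,1]*sg<.062)&(Q[...,2]>-.09)&(Q[...,2]<.02)&(P[...,2]>.03)
    q=Q[k];q=q[np.argsort(q[:,2])];print(sg,len(q));print(q[-14:]);v,u=np.nonzero(k);print(v.max(),u[v==v.max()])
```

```text
1 118
[[ 0.0127  0.046  -0.044 ]
 [ 0.0058  0.044  -0.044 ]
 [ 0.0126  0.0487 -0.0436]
 [ 0.01    0.0516 -0.043 ]
 [ 0.0135  0.0539 -0.0429]
 [ 0.0101  0.0432 -0.0416]
 [ 0.0159  0.0453 -0.0416]
 [ 0.0136  0.0482 -0.0411]
 [ 0.0178  0.0448 -0.0391]
 [ 0.0025  0.0435 -0.0385]
 [ 0.0124  0.0479 -0.0383]
 [ 0.0084  0.0453 -0.0358]
 [ 0.0001  0.0434 -0.0356]
 [ 0.0103  0.0477 -0.0355]]
268 [327 328 329]
-1 115
[[ 0.0107 -0.0474 -0.0453]
 [ 0.0106 -0.0448 -0.0449]
 [ 0.0137 -0.0423 -0.0447]
 [ 0.0136 -0.053  -0.0437]
 [ 0.0111 -0.0503 -0.0431]
 [ 0.0154 -0.0479 -0.043 ]
 [ 0.0153 -0.0453 -0.0426]
 [ 0.0128 -0.0426 -0.042 ]
 [ 0.0173 -0.0483 -0.0405]
 [ 0.0095 -0.0455 -0.0396]
 [ 0.0135 -0.043  -0.0394]
 [ 0.0174 -0.0461 -0.0375]
 [ 0.0023 -0.0482 -0.0368]
 [ 0.0113 -0.0433 -0.0367]]
273 [361 362 363]
```

Run:
```python
from h import *
for c in ("scene","top"):
    g=get_image(c);P=cloud(g);s=observe();R=np.array(s["tool_rot"]);p=np.array(s["position"])
    Q=(P-p)@R
    k=(abs(Q[...,0])<.05)&(abs(Q[...,1])<.03)&(P[...,2]>.112)&(Q[...,2]>-.25)
    q=Q[k];print(c,len(q),q[np.argsort(q[:,2])][-10:])
    k=(Q[...,1]>-.03)&(Q[...,1]<.03)&(P[...,2]>.085)&(P[...,2]<.105)&(np.hypot(P[...,0]-.383,P[...,1]-.303)<.045)
    print("rim",Q[k][:,2].min() if k.any() else 0)
```

```text
scene 1285 [[ 0.0106 -0.0136 -0.0963]
 [ 0.0162 -0.0299 -0.0963]
 [ 0.0111  0.005  -0.0962]
 [ 0.012  -0.0111 -0.096 ]
 [ 0.0102  0.0077 -0.0958]
 [ 0.0139 -0.0086 -0.0957]
 [ 0.012   0.0102 -0.0954]
 [ 0.0165 -0.0061 -0.0954]
 [ 0.0083  0.0131 -0.0949]
 [ 0.0124  0.0155 -0.0947]]
rim -0.06414320011447947
top 346 [[ 0.0143 -0.0277 -0.0977]
 [ 0.0163  0.0298 -0.0973]
 [ 0.0168 -0.0292 -0.0971]
 [ 0.0035  0.0295 -0.097 ]
 [ 0.0188  0.0282 -0.0967]
 [ 0.0113  0.0143 -0.0949]
 [ 0.0112 -0.0068 -0.0938]
 [ 0.0102  0.0037 -0.0927]
 [ 0.0089  0.0077 -0.0923]
 [ 0.0089 -0.0029 -0.0919]]
rim -0.06376668001440512
```

```bash
python3 -c "
from h import *
print(np.array(observe()['q']))
go([.3978,.3273,.0395],Rd(40,57)@np.diag([-1,-1,1]))"
```

```text
[  8.5852  23.9148 125.0283  87.0003  28.7453 -37.241 ]
t 29.55 p [0.3882 0.3129 0.0543] f [-0.2229  0.1339  0.5281] w 0.0855 gf 0.0
rot units [ 0.0393 -0.0351  0.0003] norm deg 0.26328035000250233
shift units (cur R) [0.0907 0.0025 0.5621] (new R) [0.0924 0.0044 0.5618]
```

```bash
python3 -m pendant '[[[0.05,0,0.2],[0,0,0]],[[0.04,0,0.2],[0,0,0]],[[0,0,0.16],[0,0,0]],[[0,0,0],[0,0,0]],[[0,0,0],[0,0,0]]]'
python3 - <<'E'
from h import *
g=get_image("scene");P=cloud(g);s=observe();R=np.array(s["tool_rot"]);p=np.array(s["position"]);Q=(P-p)@R
X,Y,Z=np.moveaxis(P,-1,0);k=(Z>.085)&(Z<.103)&(np.hypot(X-.381,Y-.302)<.045);q=P[k][:,:2]
print(least_squares(lambda c:np.hypot(*(q-c).T)-.0355,(.381,.302),loss="soft_l1",f_scale=.002).x)
cv2.imwrite("pics/glass2.png",cv2.resize(g["img"][200:340,270:480],None,fx=3,fy=3))
E
```

```text
time_s: 30.18
position: [0.3973, 0.3272, 0.0388]
tool_rot: [[0.417, 0.838, 0.353], [0.641, -0.546, 0.539], [0.644, 0.002, -0.765]]
ft_force: [0.2, 0.7, 0.6]
grip_width: 0.0858
gripper_force: 0.0
[0.3834 0.3034]
```

View pics/glass2.png

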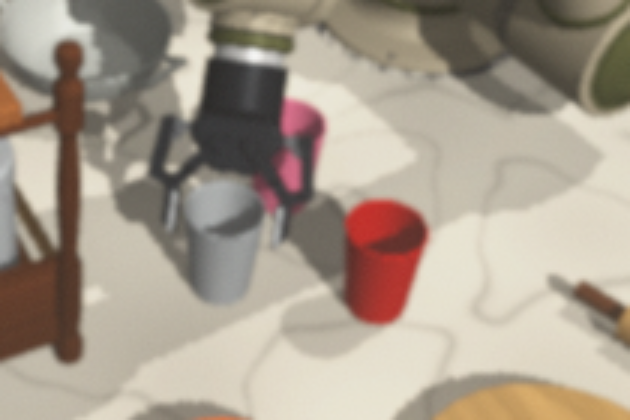

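The fingers now reach past the middle of the steel glass on both sides, with tips at crop pixels (172,230) and (280,240). Closing.

```bash
python3 -m pendant '[[[0,0,0],[0,0,0]],[[0,0,0],[0,0,0]],[[0,0,0],[0,0,0]],[[0,0,0],[0,0,0]],[[0,0,0],[0,0,0]]]' 0 30; python3 -m pendant '[[[0.05,0,-0.06],[0,0,0]],[[0.2,0,-0.24],[0,0,0]],[[0.3,0,-0.36],[0,0,0]],[[0.45,0,-0.55],[0,0,0]],[[0.45,0,-0.55],[0,0,0]],[[0.4,0,-0.5],[0,0,0]],[[0.3,0,-0.36],[0,0,0]],[[0,0,0],[0,0,0]]]'
python3 - <<'E'
from h import *
print(np.array(observe()['q']))
g=get_image("scene");P=cloud(g);p=np.array(observe()["position"])
k=(P[...,2]>.1)&(P[...,2]<.27)&(np.hypot(P[...,0]-.383,P[...,1]-.303)<.037)
z=P[k][:,2];q=P[k]
c0=np.array([.383,.303])
def res(v): # upright cone: centre, foot z
    h=q[:,2]-v[2]; return np.hypot(q[:,0]-v[0],q[:,1]-v[1])-(.0275+.008*h/.097)
print(k.sum(),np.percentile(z,[1,50,99]))
go([.5,.15,.2],Rd(40,3.5)@np.diag([-1,-1,1]))
E
```

```text
time_s: 30.85
position: [0.3977, 0.3273, 0.0396]
tool_rot: [[0.416, 0.837, 0.354], [0.64, -0.547, 0.54], [0.646, 0.002, -0.764]]
ft_force: [-2.4, -2.0, 6.3]
grip_width: 0.07
gripper_force: 31.8
time_s: 31.85
position: [0.3964, 0.3258, 0.1754]
tool_rot: [[0.415, 0.837, 0.355], [0.641, -0.546, 0.539], [0.646, 0.004, -0.764]]
ft_force: [-0.6, -0.3, -1.5]
grip_width: 0.0695
gripper_force: 34.3
[ 10.6504   8.6752 113.1772  48.4106  38.3534   9.8885]
1144 [0.1409 0.2084 0.2672]
t 31.9 p [0.396  0.3258 0.1744] f [ 0.3444 -0.1225 -2.3853] w 0.07 gf 34.27207943983376
rot units [-6.8526 -0.0374  8.1875] norm deg 53.38397520890629
shift units (cur R) [-1.3222  4.5799 -1.9375] (new R) [2.194  4.5445 1.0053]
```

```bash
python3 -c "
from h import *
go([.475,.113,.165])"
```

```text
t 31.9 p [0.396  0.3258 0.1744] f [ 0.3444 -0.1225 -2.3853] w 0.07 gf 34.27207943983376
shift units (cur R) [-2.7396  4.5596 -1.988 ]
```

```bash
python3 -m pendant '[[[-0.2,0.35,-0.15],[0,0,0]],[[-0.42,0.7,-0.3],[0,0,0]],[[-0.42,0.7,-0.3],[0,0,0]],[[-0.42,0.7,-0.3],[0,0,0]],[[-0.42,0.7,-0.3],[0,0,0]],[[-0.42,0.7,-0.3],[0,0,0]],[[-0.4,0.65,-0.3],[0,0,0]],[[0,0,0],[0,0,0]]]' >/dev/null
python3 -c "
from h import *
print(np.array(observe()['q']))
go([.521,.113,.155],Rd(40,3.5)@np.diag([-1,-1,1]))"
```

```text
[-23.5057  12.9418 109.8491  47.4156  59.5675 -16.138 ]
t 32.9 p [0.4752 0.1146 0.1637] f [-0.3446  0.8877 -1.597 ] w 0.0704 gf 34.416640842100605
rot units [-6.8446 -0.022   8.1454] norm deg 53.19708591934571
shift units (cur R) [0.3165 0.9791 0.5508] (new R) [0.735  0.1087 0.9001]
```

```bash
python3 -m pendant '[[[0,0,0],[-0.62,0,0.74]],[[0,0,0],[-0.62,0,0.74]],[[0,0,0],[-0.62,0,0.74]],[[0,0,0],[-0.62,0,0.74]],[[0,0,0],[-0.62,0,0.74]],[[0,0,0],[-0.62,0,0.74]],[[0,0,0],[-0.62,0,0.74]],[[0,0,0],[-0.62,0,0.74]]]' >/dev/null
python3 -m pendant '[[[0,0,0],[-0.62,0,0.74]],[[0,0,0],[-0.62,0,0.74]],[[0,0,0],[-0.62,0,0.74]],[[0.3,0.05,0.4],[0,0,0]],[[0.3,0.05,0.4],[0,0,0]],[[0.13,0,0.1],[0,0,0]],[[0,0,0],[0,0,0]],[[0,0,0],[0,0,0]]]' >/dev/null
python3 -c "
from h import *
print(np.array(observe()['q']))
go([.634,.120,.155],Rd(40,3.5)@np.diag([-1,-1,1]))"
```

```text
[ -2.8502  11.6523 113.6985  18.591   15.7698  66.1682]
t 34.9 p [0.5188 0.116  0.1553] f [-0.1502 -0.4278 -1.0021] w 0.0699 gf 34.48532828944735
rot units [-0.181   0.0154  0.2019] norm deg 1.3577416484754234
shift units (cur R) [2.2037 0.1445 1.8526] (new R) [2.2031 0.0764 1.8573]
```

```bash
python3 -m pendant '[[[0.2,0,0.17],[0,0,0]],[[0.33,0.02,0.28],[-0.03,0,0.03]],[[0.33,0.02,0.28],[-0.04,0,0.04]],[[0.33,0.02,0.28],[-0.04,0,0.04]],[[0.33,0.02,0.28],[-0.04,0,0.04]],[[0.33,0,0.28],[-0.03,0,0.04]],[[0.33,0,0.28],[0,0,0]],[[0,0,0],[0,0,0]]]' >/dev/null
python3 - <<'E'
from h import *
print(np.array(observe()['q']))
go([.634,.120,.125],Rd(40,3.5)@np.diag([-1,-1,1]))
g=get_image("top");P=cloud(g)
cv2.imwrite("pics/in2.png",cv2.resize(g["img"][90:270,180:440],None,fx=3,fy=3))
E
```

```text
[-0.9207 21.6395 97.5527  7.8447 21.0818 79.238 ]
t 35.9 p [0.6348 0.121  0.1546] f [-0.0686 -0.2563 -1.5984] w 0.0701 gf 34.499238323187456
rot units [0.0051 0.0022 0.0093] norm deg 0.05422776526740633
shift units (cur R) [-0.4929  0.0233  0.5539] (new R) [-0.4929  0.0239  0.5538]
```

View pics/in2.png

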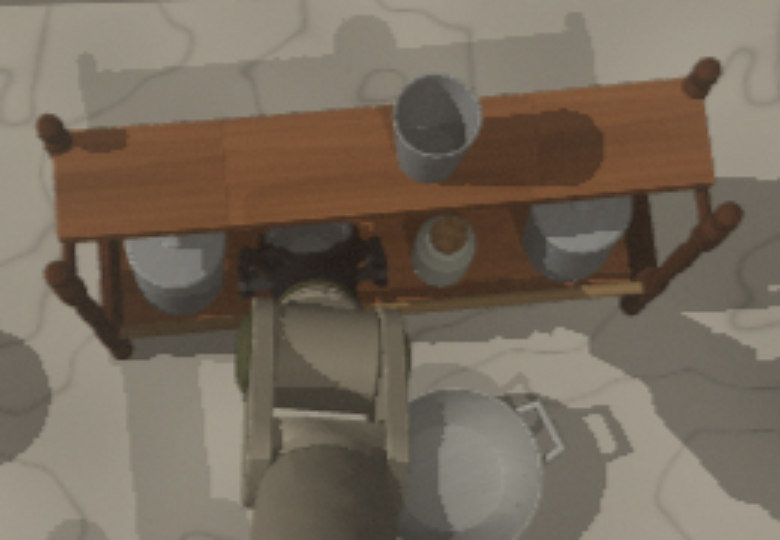

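The glass is behind the rail at crop pixel (310,235), clear of the left tin and the pot. Now I'll feel it down.

```bash
python3 -m pendant '[[[-0.15,0,0.18],[0,0,0]],[[-0.2,0.02,0.24],[0,0,0]],[[-0.2,0,0.24],[0,0,0]],[[-0.12,0,0.14],[0,0,0]],[[0,0,0],[0,0,0]]]' >/dev/null && python3 ok.py 1 &&
python3 -m pendant '[[[-0.032,0,0.038],[0,0,0]],[[-0.032,0,0.038],[0,0,0]],[[0,0,0],[0,0,0]]]' >/dev/null && python3 ok.py 1 &&
python3 -m pendant '[[[-0.032,0,0.038],[0,0,0]],[[-0.032,0,0.038],[0,0,0]],[[0,0,0],[0,0,0]]]' >/dev/null && python3 ok.py 1 &&
python3 -m pendant '[[[-0.032,0,0.038],[0,0,0]],[[0,0,0],[0,0,0]]]' >/dev/null && python3 ok.py 1 &&
python3 -m pendant '[[[-0.016,0,0.019],[0,0,0]],[[0,0,0],[0,0,0]]]' >/dev/null && python3 ok.py 1 &&
python3 -m pendant '[[[-0.016,0,0.019],[0,0,0]],[[0,0,0],[0,0,0]]]' >/dev/null && python3 ok.py 1 &&
python3 -m pendant '[[[-0.016,0,0.019],[0,0,0]],[[0,0,0],[0,0,0]]]' >/dev/null && python3 ok.py 1 &&
python3 -m pendant '[[[-0.016,0,0.019],[0,0,0]],[[0,0,0],[0,0,0]]]' >/dev/null && python3 ok.py 1 &&
python3 -m pendant '[[[-0.012,0,0.014],[0,0,0]],[[0,0,0],[0,0,0]]]' >/dev/null && python3 ok.py 1 &&
python3 -m pendant '[[[-0.012,0,0.014],[0,0,0]],[[0,0,0],[0,0,0]]]' >/dev/null && python3 ok.py 1 &&
python3 -m pendant '[[[-0.012,0,0.014],[0,0,0]],[[0,0,0],[0,0,0]]]' >/dev/null && python3 ok.py 1 &&
python3 -m pendant '[[[-0.012,0,0.014],[0,0,0]],[[0,0,0],[0,0,0]]]' >/dev/null && python3 ok.py 1 &&
python3 -m pendant '[[[-0.012,0,0.014],[0,0,0]],[[0,0,0],[0,0,0]]]' >/dev/null && python3 ok.py 1 &&
python3 -m pendant '[[[-0.012,0,0.014],[0,0,0]],[[0,0,0],[0,0,0]]]' >/dev/null && python3 ok.py 1 &&
python3 -m pendant '[[[-0.012,0,0.014],[0,0,0]],[[0,0,0],[0,0,0]]]' >/dev/null && python3 ok.py 1 &&
python3 -m pendant '[[[-0.012,0,0.014],[0,0,0]],[[0,0,0],[0,0,0]]]' >/dev/null && python3 ok.py 1 &&
python3 -m pendant '[[[-0.012,0,0.014],[0,0,0]],[[0,0,0],[0,0,0]]]' >/dev/null && python3 ok.py 1 &&
python3 -m pendant '[[[-0.012,0,0.014],[0,0,0]],[[0,0,0],[0,0,0]]]' >/dev/null && python3 ok.py 1
```

```text
36.58 [0.6337 0.1202 0.1121] [ 0.2 -0.2 -0.9]
36.95 [0.634  0.1202 0.1091] [-0.1  0.8 -1.7]
37.33 [0.6339 0.1202 0.1048] [-0.5  0.1 -1.4]
37.58 [0.6339 0.1202 0.1029] [-0.2 -0.2 -1.7]
37.83 [0.6339 0.1202 0.102 ] [ 0.7  0.5 -1.1]
38.08 [0.6339 0.1202 0.101 ] [ 0.4  0.3 -0.7]
38.33 [0.6339 0.1202 0.1   ] [ 0.7  0.2 -2. ]
38.58 [0.6339 0.1202 0.099 ] [-0.2  0.5 -0.8]
38.83 [0.6339 0.1202 0.0983] [-0.3  0.4 -1.2]
39.08 [0.6339 0.1202 0.0975] [ 1.  -0.3 -0.4]
39.33 [0.6339 0.1202 0.0968] [-0.1  0.1 -1.1]
39.58 [0.6339 0.1202 0.0961] [ 0.2 -0.2 -1.4]
39.83 [0.6339 0.1202 0.0953] [-0.3  0.6 -1.1]
40.08 [0.6339 0.1202 0.0946] [-0.5  0.6 -1.7]
40.33 [0.634  0.1202 0.094 ] [-0.4 -0.3 -0.4]
40.58 [0.6341 0.1202 0.0936] [-0.8  0.5  2.7]
```

```bash
python3 -m pendant '[[[0,0,0],[0,0,0]],[[0,0,0],[0,0,0]],[[0,0,0],[0,0,0]],[[0,0,0],[0,0,0]]]' 1; python3 -m pendant '[[[0,0,-0.15],[0,0,0]],[[0,0,-0.3],[0,0,0]],[[0,0,-0.6],[0,0,0]],[[0,0,-0.8],[0,0,0]],[[0,0,-0.8],[0,0,0]],[[0,0,-0.8],[0,0,0]],[[-0.3,0,-0.5],[0,0,0]],[[0,0,0],[0,0,0]]]'
python3 - <<'E'
from h import *
for c in ("scene","top"):
    g=get_image(c)
    for n in ("salt_pot","glass","kadai","sieve","other_glass"): print(c,n,[(np.round(d["point"],3).tolist(),round(d["conf"],2)) for d in landmark_of(c,n)[:5]])
cv2.imwrite("pics/end.png",cv2.resize(g["img"][90:270,180:440],None,fx=3,fy=3))
E
```

```text
time_s: 41.08
position: [0.6339, 0.1202, 0.0931]
tool_rot: [[0.765, 0.062, 0.641], [0.048, -0.998, 0.039], [0.642, 0.001, -0.767]]
ft_force: [-0.9, -0.1, 0.6]
grip_width: 0.0856
gripper_force: 0.0
time_s: 42.08
position: [0.5223, 0.1135, 0.2078]
tool_rot: [[0.764, 0.062, 0.643], [0.048, -0.998, 0.039], [0.644, 0.001, -0.765]]
ft_force: [0.9, 0.3, 1.0]
grip_width: 0.0852
gripper_force: 0.0
scene salt_pot [([0.617, -0.019, 0.055], 0.5), ([0.622, 0.051, -0.0], 0.43)]
scene glass [([0.279, 0.221, 0.001], 0.86), ([0.262, 0.371, -0.002], 0.71), ([0.487, 0.544, -0.002], 0.68)]
scene kadai []
scene sieve [([0.485, 0.542, -0.003], 0.6)]
scene other_glass [([0.653, 0.015, 0.301], 0.6)]
top salt_pot [([0.621, -0.022, 0.048], 0.67)]
top glass [([0.277, 0.213, 0.001], 0.92), ([0.258, 0.371, 0.004], 0.83), ([0.6, 0.12, 0.053], 0.59)]
top kadai [([0.391, -0.025, -0.002], 0.55)]
top sieve [([0.49, 0.549, 0.003], 0.57), ([0.388, -0.028, -0.002], 0.23)]
top other_glass [([0.649, 0.014, 0.305], 0.74)]
```

View pics/end.png

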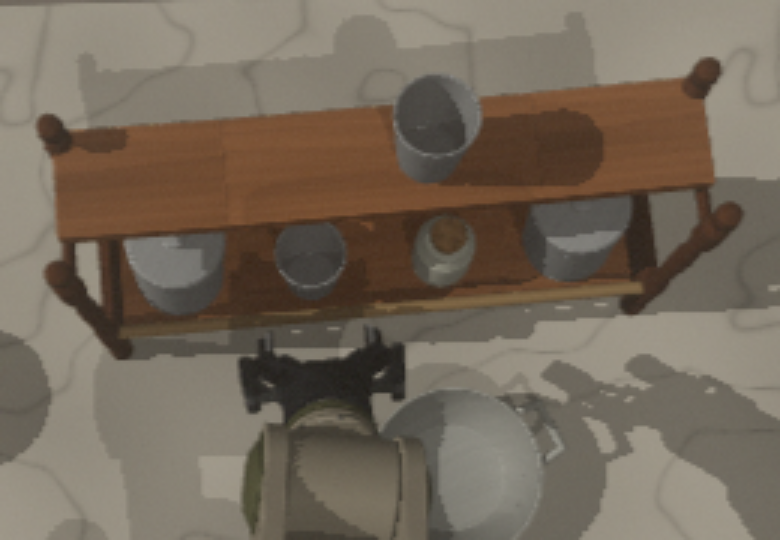

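Both stand upright and free behind the rail: the glass at crop pixel (310,258) and the pot at (445,245). The kadai, the sieve and the glass on the upper board haven't moved.

```bash
python3 -c "
from rig import *
print(close_job())"
```

```text
the job is handed in; nothing more can be done
None
```

The salt pot and then the steel glass were set down by feel on the lower plank, and both stand upright and free behind the rail between the tins; handed in after about 42 s, though I once pressed the held pot onto the counter (not the shelf) at about 36 N by mistake.

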